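# Set the straightedge against the axis module

## Robot

A 6-joint arm with a two-finger parallel gripper is mounted at the origin on the work surface. World frame = base frame: x ahead of the robot, y to its left, z up, the work surface at z = 0. Lengths are in m, angles in degrees, forces in N, time in s.
With the tool pointing down it reaches from about 0.15 to 0.775 m from the base axis. Payload 6.1 kg.
Tool frame: the origin (TCP) lies midway between the tips of the shut fingers; the grasp point (between the pads) lies 19 mm behind it; z points along the fingers, y is the direction in which the jaws open and shut (so a half turn about z gives the same grasp; the last joint's range is limited). The gripper opens to 85 mm and grips with 20 to 120 N. Pads are 22 mm wide; open, the fingers measure 114 mm over their backs; the gripper's body (76 mm by 85 mm) begins 54 mm behind the grasp point. The pads swing forward as they close: fully open they stand 13 mm farther back than shut.
Start: joints at [66.349, 7.208, -2.269, 80.523, 0, 90], TCP at [0.211, 0.481, 0.231] pointing down, gripper open.
Joint ranges: [-155.77, 155.77], [-54.66, 111.73], [-72.52, 77.12], [-102.08, 115.82], [-83.92, 84.16], [-180, 180]. Speed limits (degrees/s): [136.94, 136.94, 172.46, 180, 180, 180].

## Interface

Orientations are given as a 3x3 rotation matrix whose columns are the frame's x, y, z axes.
In Python, from station import env gives the robot as it stands. The module is installed in compiled form; this text tells all that it offers.
- The arm moves only by the tool apply_moves, never from a script. Its argument "moves" is a list that holds one entry, the list of rows, each a list of 6 numbers: the shift along the tool's x, y, z in units of 150 mm (1.0 is 150 mm), then the turn, a rotation vector about the tool's x, y, z in units of pi/4 rad (1.0 is pi/4 rad). A call has 1 to 20 rows; each row shifts and turns the commanded pose from where the row before left it, along the tool's axes as they then stand; what a row does not reach is not made up. A row lasts 1/10 s, in which the tool goes at most 50 mm and 8.59 degrees, less where a joint would pass 70% of its speed; a pose out of reach is approached as far as the arm can. A call with a number of a shift or a turn outside -1 to 1 is refused whole. A call with a gripper value outside its range is refused whole. "claw" is the opening, from 0 (shut) to 1 (fully open), set as the call begins (left out, the last holds). The fingers move at their own pace and stop on an object; "grip_force" is the grip in N (left out, the last holds). Time passes only in rows, so rows that do not move let the fingers close. It gives the time, the measured TCP pose, the force and the opening at its end, in the units of the state.
- env.observe(): the state, without advancing time (a new reading comes with each control period).
- env.get_image(name): name is "side" or "top"; returns a dict with "image" (384x512x3 uint8, red, green, blue), "K" (3x3 intrinsics, pixels), "extrinsics" (4x4, takes a point from camera to world coordinates). Camera axes: x right, y down, z forward; pixel columns grow to the right and rows downward; lengths in m; the calibration is good to about 2 mm. A picture is of the moment at which its call begins. There is no depth.
- env.hand_in(): hands the job in, once; it reports no verdict.
The state is a dict: "time": time; "joint_positions": joint angles; "qvel": joint speeds; "joint_efforts": joint torques, N m; "tool_pos": TCP position; "orientation": TCP orientation; "wrist_force": force on the tool from outside, world axes, zero at the start; "torque": the same for the moment, N m; "gripper_width": opening from 0.0 (shut) to 1.0 (fully open).
Only numpy, scipy, OpenCV 4.12 (cv2) and the standard library are available. Lean on these libraries where they do the work, as an engineer would, in place of code of your own. Each camera call takes 0.05 s, during which the arm holds its last target. There are 200 camera calls.

## Task

Slide the steel straightedge along the orange base plate, without lifting it, until its long face lies flush along the side of the black axis module and its end is up against the aluminium stop block. Then swing the keeper arm round over the end of the straightedge so that it cannot be lifted out, and leave the motor, the screwdriver and the screw tray where they are.

Things in the scene. Friction and masses are not known exactly. Their poses are not given: they have to be found in the camera images.
- stage: Base assembly, fixed, placed and turned differently each time: orange plate 260 (x) x 400 (y) x 10 mm. Origin: centre of its underside, on the bench; z up. Along its -x side runs the black axis module, 60 wide, 360 long (along y, centred), top 40 mm above the bench; its working side face, facing +x, is at x = -55 mm.
- corner (a point): Corner where the module's working face meets the stop block's face, on the plate's top (10 mm above the bench); axes as the stage's. Module face: x = 0, free space at +x. Stop face: y = 0, free space at -y. The aluminium stop block fills x 0 to 38, y 0 to 40 mm, its top 28 mm above the bench.
- straightedge: Loose steel bar 28 (x) x 200 (y) x 14 mm high, about 0.5 kg, lying askew on the plate on the module's +x side. Origin: centre of its underside; its long axis is y, its working long face is at x = -14 mm, towards the module; its stop end is at y = +100 mm; a dark round mark on top is near the other (free) end.
- face_stop_end (a point): Point on the straightedge's working face at its stop end (y = +100 mm), at half height (7 mm above the plate).
- face_free_end (a point): Point on the straightedge's working face at its free end (y = -100 mm), at half height (7 mm above the plate).
- keeper (a joint): Angle of the keeper arm about its vertical pivot, rad. 0: the arm points along the stage's (+x,+y) diagonal; it grows clockwise seen from above: 0.785 along stage +x; 2.356, the end of its travel, along stage -y, over the straightedge's stop end. Light friction: it stays where it is left.
- pivot (a point): Keeper pivot axis on top of the stop block, at the arm's underside, 28.5 mm above the bench; at stage x = -36, y = +145 mm.
- knob (a point): Centre of the top of the keeper's upright black knob, 16 mm across and 34 mm tall, on the arm 55 mm from the pivot; top 70.5 mm above the bench. The steel arm is 18 wide and 8 mm thick, reaching from 9 mm behind the pivot to 63 mm ahead, 28.5 to 36.5 mm above the bench.
- carriage (a point): Centre of the top of the aluminium carriage on the module (54 x 85 mm), fixed, 52 mm above the bench: the tallest part near the straightedge.
- motor: Bystander: small stepper motor, 42 x 42 x 34 mm, shaft up (top at 54 mm above the plate), standing on the orange plate. Origin: centre of its underside.
- screwdriver: Bystander: screwdriver lying on the bench beside the plate's -y side. Origin: on its underside.
- screw_tray: Bystander: grey open tray 90 x 120 x 25 mm on the bench beside the plate's +y side. Origin: centre of its underside.

How it is judged (in metres and radians):
On the way, in this order (a step that is already met when the one before it is completed fails the run):
1. keeper still open, the straightedge lies flat on the plate, both ends of its working face within 2 mm of the module face and its stop end within 3 mm of the stop block (x of face_stop_end in the frame of corner between -0.002 and 0.002 m and x of face_free_end in the frame of corner between -0.002 and 0.002 m and y of face_stop_end in the frame of corner between -0.003 and 0.003 m and angle between straightedge's own z axis and vertical below 0.05 rad and z of straightedge in the frame of corner between -0.003 and 0.004 m and not (value of joint keeper above 2.24 rad)), for 0.2 s.
2. the keeper arm is swung over the end of the straightedge, to within 0.11 rad of the end of its travel (value of joint keeper above 2.24 rad), for 0.2 s.
At the end, for the whole second after the job is handed in: The straightedge lies at rest flat on the plate, both ends of its working face within 2 mm of the module's side face and its stop end within 3 mm of the stop block; the keeper arm is at rest over it, within 0.11 rad of the end of its travel (2.356) (x of face_stop_end in the frame of corner between -0.002 and 0.002 m and x of face_free_end in the frame of corner between -0.002 and 0.002 m and y of face_stop_end in the frame of corner between -0.003 and 0.003 m and angle between straightedge's own z axis and vertical below 0.05 rad and z of straightedge in the frame of corner between -0.003 and 0.004 m and value of joint keeper above 2.24 rad and linear speed of straightedge below 0.01 m/s and velocity of joint keeper between -0.05 and 0.05 rad/s); the robot touches nothing.
It fails at once if the straightedge is lifted more than 8 mm off the plate, or tipped by more than 0.15 rad (z of straightedge in the frame of corner above 0.008 m or angle between straightedge's own z axis and vertical above 0.15 rad).
It fails at once if the motor, the screwdriver or the screw tray is moved by more than 15 mm (distance of any of motor, screwdriver, screw_tray from where it was at the start of the episode above 0.015 m).
It also fails if it takes over 64 s, if anything falls off the work surface, if the arm or the gripper's body presses on something with over 40 N, if the wrist force passes 120 N, or if a joint passes its speed limit or range.

## Working session

There is one attempt and no reset: what is moved stays moved. The work goes in short steps, Python scripts to look and compute and a tool call to move; the robot and the scene stay as the last step left them, time stands still between calls to the robot, and variables do not carry over. Pictures are saved under pics/ and viewed, about 8 in all and at most 12, crops included, and the job is handed in when it is done.

Besides the shell and the picture viewer there is one more tool, called as a command line: name --argument value ..., lists and objects as JSON in quotes. apply_moves: Moves the arm, as the interface text tells. Shifts and turns lie within -1 to 1; 1 stands for 150 mm of shift or pi/4 rad of turn. Its arguments: {"type":"object","properties":{"moves":{"type":"array"},"claw":{"type":"number"},"grip_force":{"type":"number"}},"required":["moves"]}

```bash
mkdir -p pics; ls; python3 - <<'E'
from station import env
import cv2,numpy as np
np.set_printoptions(precision=4,suppress=True)
for n in("top","side"):
    d=env.get_image(n); cv2.imwrite(f"pics/{n}0.png",d["image"][:,:,::-1]); print(n,d["K"],d["extrinsics"])
s=env.observe(); print(s)
E
```

```text
pics
top [[459.6242   0.     260.0409]
 [  0.     459.6242 187.5343]
 [  0.       0.       1.    ]] [[ 0.0156 -0.9804  0.1965  0.32  ]
 [-0.9998 -0.0183 -0.0119  0.0598]
 [ 0.0153 -0.1963 -0.9804  1.194 ]
 [ 0.      0.      0.      1.    ]]
side [[348.3863   0.     250.7901]
 [  0.     348.3863 181.8461]
 [  0.       0.       1.    ]] [[ 0.9985 -0.0463  0.0277  0.5402]
 [-0.0518 -0.677   0.7341 -0.5043]
 [-0.0152 -0.7345 -0.6784  0.5994]
 [ 0.      0.      0.      1.    ]]
{'time': 0.1, 'joint_positions': array([66.3483,  7.2378, -2.3201, 80.523 ,  0.0012, 90.0009]), 'qvel': array([ 0.0077, -0.0356,  0.2657,  0.0497,  0.1073, -0.0391]), 'joint_efforts': array([  0.    , -43.6908,  35.3602,   0.0138,   0.    ,   0.    ]), 'tool_pos': array([0.2105, 0.4806, 0.2306]), 'orientation': array([[-0.916 ,  0.4012, -0.0006],
       [ 0.4012,  0.916 , -0.0013],
       [ 0.    , -0.0014, -1.    ]]), 'wrist_force': array([-0.4963,  0.7749, -0.2753]), 'torque': array([-0.0204, -0.0229,  0.0699]), 'gripper_width': 0.9950093297030767}
```

View pics/top0.png

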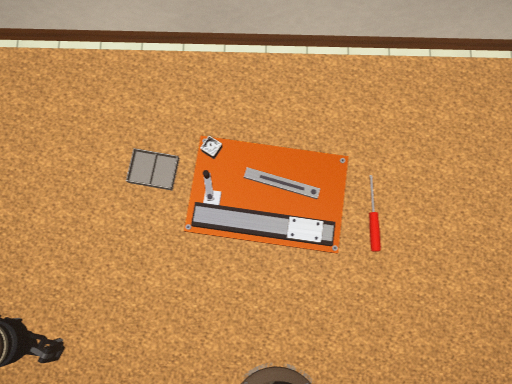

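View pics/side0.png

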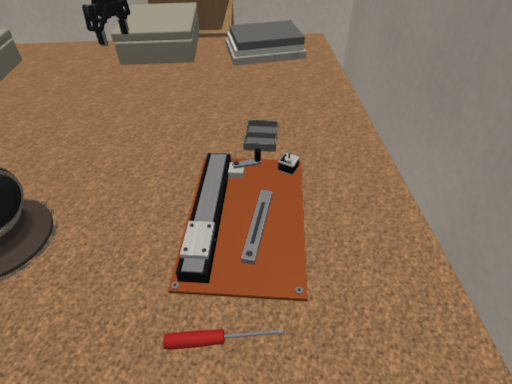

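The top view shows stage +x pointing up the image and +y pointing left. The bar runs from about (245,173) to (319,193) with its mark at the right. The keeper knob is at (206,173), the pivot at (210,197) and the motor at (211,147). The side view agrees. Next I'll measure from both views.

```bash
cat > h.py <<'E'
from station import env
import cv2,numpy as np
np.set_printoptions(precision=4,suppress=True)
def cast(d,px,z):
    px=np.atleast_2d(np.asarray(px,float)); K,E=d["K"],d["extrinsics"]
    r=np.c_[px,np.ones(len(px))]@np.linalg.inv(K).T@E[:3,:3].T; o=E[:3,3]
    return o+r*((z-o[2])/r[:,2])[:,None]
def proj(d,P):
    E=np.linalg.inv(d["extrinsics"]); p=np.atleast_2d(P)@E[:3,:3].T+E[:3,3]; p=p@d["K"].T; return p[:,:2]/p[:,2:]
def hsv(d): return cv2.cvtColor(d["image"],cv2.COLOR_RGB2HSV)
def orange(d):
    h=hsv(d); m=cv2.inRange(h,(4,215,80),(12,255,255))
    return cv2.morphologyEx(m,cv2.MORPH_OPEN,np.ones((3,3)))
def big(m,ext=cv2.RETR_EXTERNAL):
    return max(cv2.findContours(m,ext,cv2.CHAIN_APPROX_NONE)[0],key=cv2.contourArea)[:,0]
def rect(d,c,z):
    P=cast(d,c,z)[:,:2]; r=cv2.minAreaRect((P*1000).astype(np.float32)); return r
def bar(d,m0):
    # gray blob inside the plate hull, elongated
    hull=cv2.convexHull(big(m0)); inside=np.zeros_like(m0); cv2.fillPoly(inside,[hull],255)
    h=hsv(d); g=cv2.bitwise_and(cv2.inRange(h,(0,0,0),(180,140,255)),inside)
    return g
E
python3 - <<'E'
from h import *
for n in("top","side"):
    d=env.get_image(n); m=orange(d); c=big(m)
    print(n,"plate",rect(d,cv2.convexHull(c)[:,0],0.01))
    g=bar(d,m); 
    for k in cv2.findContours(g,cv2.RETR_EXTERNAL,cv2.CHAIN_APPROX_NONE)[0]:
        if cv2.contourArea(k)>60: print(" blob",cv2.boundingRect(k),cv2.contourArea(k),[np.round(x,1) for x in rect(d,k[:,0],0.024)])
    i=d["image"].copy()[:,:,::-1]
    cr=(slice(120,260),slice(120,390)) if n=="top" else (slice(110,360),slice(160,330))
    a=cv2.resize(i[cr],None,fx=2.2,fy=2.2,interpolation=cv2.INTER_CUBIC); b=cv2.resize(cv2.cvtColor(g,8)[cr],None,fx=1.2,fy=1.2)
    if n=="top": cv2.imwrite("pics/topc.png",np.vstack([a,np.pad(b,((0,0),(0,a.shape[1]-b.shape[1]),(0,0)))]))
    else: cv2.imwrite("pics/sidec.png",np.hstack([a,np.pad(b,((0,a.shape[0]-b.shape[0]),(0,0),(0,0)))]))
E
```

```text
top plate ((554.3524169921875, 24.5828857421875), (395.9060974121094, 237.7668914794922), 82.7978744506836)
 blob (195, 171, 140, 73) 1933.0 [array([504.1,  27.6]), array([370.6,  91.4]), np.float64(74.2)]
 blob (244, 167, 76, 32) 795.0 [array([568.7,  -9.7]), array([200.4,  30.4]), np.float64(74.5)]
 blob (202, 141, 20, 18) 163.0 [array([659.7, 171.9]), array([36.9, 47. ]), np.float64(54.0)]Traceback (most recent call last):
  File "<stdin>", line 3, in <module>
  File "h.py", line 15, in big
    return max(cv2.findContours(m,ext,cv2.CHAIN_APPROX_NONE)[0],key=cv2.contourArea)[:,0]
           ~~~^^^^^^^^^^^^^^^^^^^^^^^^^^^^^^^^^^^^^^^^^^^^^^^^^^^^^^^^^^^^^^^^^^^^^^
ValueError: max() iterable argument is empty
```

View pics/topc.png

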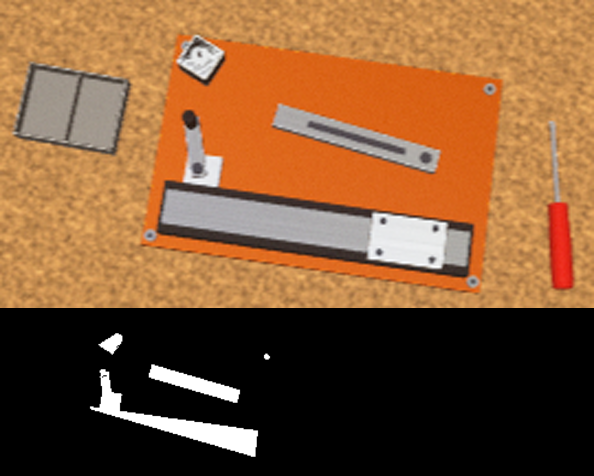

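```bash
cat >> h.py <<'E'
def plate(d,side=False):
    h=hsv(d); m=cv2.inRange(h,(2,205,60),(13,255,255)) 
    m[:, :170]=0; m[:,355:]=0; m[:120]=0
    if side: m[300:]=0
    n,l,s,_=cv2.connectedComponentsWithStats(m)
    for i in range(1,n):
        if s[i,4]<40: m[l==i]=0
    pts=cv2.findNonZero(m)
    return m,cv2.convexHull(pts)[:,0]
def greys(d,hull):
    ins=np.zeros(d["image"].shape[:2],np.uint8); cv2.fillPoly(ins,[hull],255)
    return cv2.bitwise_and(cv2.inRange(hsv(d),(0,0,0),(180,140,255)),ins)
E
python3 - <<'E'
from h import *
for n in("top","side"):
    d=env.get_image(n); h=hsv(d)
    print(n,h[150,250] if n=="top" else h[220,230],h[280,250])
    m,hull=plate(d,n=="side")
    q=cv2.approxPolyN(hull.reshape(-1,1,2),4)[0]
    print("quad",q.tolist(),"rect",rect(d,hull,0.01)); print(cast(d,q,0.01)[:,:2])
    g=greys(d,hull)
    for k in cv2.findContours(g,cv2.RETR_EXTERNAL,cv2.CHAIN_APPROX_NONE)[0]:
        if cv2.contourArea(k)>60: print(" blob",cv2.boundingRect(k),cv2.contourArea(k),[np.round(x,1) for x in rect(d,k[:,0],0.024)])
    if n=="side":
        i=d["image"][110:360,160:330,::-1]; a=cv2.resize(i,None,fx=2.2,fy=2.2,interpolation=cv2.INTER_CUBIC)
        mm=np.dstack([g,m,g])[110:360,160:330]; b=cv2.resize(mm,None,fx=2.2,fy=2.2)
        cv2.imwrite("pics/sidec.png",np.hstack([a,b]))
E
```

```text
top [ 12 228 219] [ 16 153 213]
quad [[337, 253], [184, 231], [200, 135], [348, 156]] rect ((544.32177734375, 26.098098754882812), (398.447265625, 259.930419921875), 82.8619384765625)
[[ 0.39   -0.1544]
 [ 0.4397  0.2392]
 [ 0.698   0.2087]
 [ 0.6476 -0.1883]]
 blob (192, 171, 146, 80) 3617.0 [array([496.8,  23.8]), array([377.7, 146.2]), np.float64(81.1)]
 blob (244, 167, 76, 32) 798.0 [array([568.6, -10.1]), array([201.1,  30.4]), np.float64(74.4)]
 blob (200, 139, 22, 20) 221.0 [array([662.5, 176.4]), array([47.5, 46.6]), np.float64(58.0)]
side [ 10 192 149] [ 10 189 151]Traceback (most recent call last):
  File "<stdin>", line 5, in <module>
  File "h.py", line 31, in plate
    return m,cv2.convexHull(pts)[:,0]
             ~~~~~~~~~~~~~~^^^^^
cv2.error: OpenCV(4.12.0) /io/opencv/modules/imgproc/src/convhull.cpp:143: error: (-215:Assertion failed) total >= 0 && (depth == CV_32F || depth == CV_32S) in function 'convexHull'
```

```bash
python3 - <<'E'
from h import *
d=env.get_image("side"); t=env.get_image("top"); h=hsv(d)
print("bench",h[320:380:20,100:400:60].reshape(-1,3).tolist()[:8],"plate",h[180:280:25,275:300:12].reshape(-1,3).tolist()[:8])
k=[(slice(230,270),slice(235,265)),(slice(140,175),slice(245,270))]
i=d["image"][110:310,160:330,::-1]; a=cv2.resize(i,None,fx=2.9,fy=2.9,interpolation=cv2.INTER_CUBIC)
cv2.imwrite("pics/sidec.png",a)
E
```

```text
bench [[14, 122, 134], [14, 119, 142], [15, 121, 152], [14, 119, 137], [14, 120, 160], [14, 120, 163], [14, 120, 149], [1, 199, 142]] plate [[10, 193, 147], [10, 191, 148], [10, 191, 148], [10, 192, 149], [10, 192, 149], [10, 192, 149], [10, 190, 150], [10, 192, 150]]
```

View pics/sidec.png

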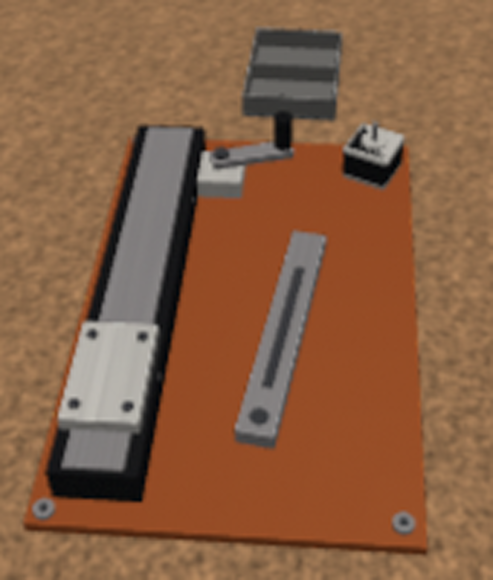

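The side crop shows the mark at full-image pixel (249.3,253.4), the knob top at (257.6,149), the pivot screw at (235.9,162.8) and the carriage centre at (197.5,237.7). I'll triangulate these with the top view.

```bash
python3 - <<'E'
from h import *
t=env.get_image("top"); s=env.get_image("side")
P=[np.linalg.inv(d["extrinsics"])[:3] for d in(t,s)]; P=[d["K"]@p for d,p in zip((t,s),P)]
c=np.array([.5443,.0261]); a=np.radians(-7.14); R=np.array([[np.cos(a),-np.sin(a)],[np.sin(a),np.cos(a)]])
for n,u,v in(("mark",(313.6,191.4),(249.3,253.4)),("knob",(206.4,173.6),(257.6,149)),("pivot",(209.5,196.8),(235.9,162.8)),("carriage",(305,229.3),(197.5,237.7)),("motor",(211.4,146),(289,157.5))):
    X=cv2.triangulatePoints(P[0],P[1],np.array(u,float),np.array(v,float)); X=(X[:3]/X[3]).ravel()
    print(n,X*1000,"stage",(X[:2]-c)@R*1000, "reproj err",proj(t,X)-u,proj(s,X)-v)
m=cv2.inRange(hsv(s),(6,165,60),(13,255,255)); m[:,:150]=0;m[:,340:]=0;m[:120]=0;m[310:]=0
hull=cv2.convexHull(big(m))[:,0]; print("side plate",rect(s,hull,0.01))
g=greys(s,hull)
for k in cv2.findContours(g,cv2.RETR_EXTERNAL,cv2.CHAIN_APPROX_NONE)[0]:
    if cv2.contourArea(k)>200: print(cv2.boundingRect(k),rect(s,k[:,0],0.024))
for n,p in(("barfinal",(-41,25)),("pivot",(-36,145)),("knob0",(3,184)),("push",(-16,25))): print(n,c*1000+R@p)
E
```

```text
mark [547.7394 -93.2275  25.8689] stage [  18.2445 -117.9747] reproj err [[-0.0888 -0.4746]] [[-1.0446  0.329 ]]
knob [580.1714 180.9498  73.8749] stage [ 16.3463 158.1076] reproj err [[-0.1053 -1.0566]] [[-1.7779  0.5527]]
pivot [526.6229 174.4432  38.8654] stage [-35.9783 144.9957] reproj err [[-0.0957 -0.6157]] [[-1.0442  0.3278]]
carriage [446.3407 -67.5409  51.0666] stage [ -85.5607 -105.0905] reproj err [[-0.1638 -0.573 ]] [[-1.2305  0.3851]]
motor [659.0749 173.3972  48.7665] stage [ 95.5767 160.4209] reproj err [[-0.0381 -0.9151]] [[-1.5572  0.4871]]
side plate ((546.431884765625, 24.93951416015625), (402.85833740234375, 259.0718994140625), 82.79424285888672)
(241, 189, 32, 76) ((571.686279296875, -12.474533081054688), (209.5838165283203, 30.540878295898438), 74.36707305908203)
(278, 160, 21, 16) ((657.9114379882812, 168.25653076171875), (58.07127380371094, 51.53271484375), 75.42294311523438)
(176, 158, 86, 125) ((498.7470703125, 31.00030517578125), (368.09613037109375, 148.3043975830078), 82.73551177978516)
barfinal [506.7253  56.0022]
pivot [526.6018 174.4502]
knob0 [570.1469 208.3003]
push [531.5314  52.8948]
```

Both views agree: the stage centre is at (544,26) mm with yaw -7.1°, and the bar centre is at stage (29,-33), skewed 8.5°. The triangulated heights match the text too. I'll align the open jaws with the stage so both fingertips push the bar's outer long side. Tool +x is then stage -x, and tool +y is stage +y.

apply_moves --moves '[[[0, 0, 0, 0, 0, -0.1835], [0, 0, 0, 0, 0, -0.1835], [-0.177, -0.164, 0, 0, 0, 0], [-0.177, -0.164, 0, 0, 0, 0], [-0.177, -0.164, 0, 0, 0, 0], [-0.177, -0.164, 0, 0, 0, 0], [-0.177, -0.164, 0, 0, 0, 0], [-0.177, -0.164, 0, 0, 0, 0], [-0.177, -0.164, 0, 0, 0, 0], [-0.177, -0.164, 0, 0, 0, 0], [-0.177, -0.164, 0, 0, 0, 0], [-0.177, -0.164, 0, 0, 0, 0], [-0.177, -0.164, 0, 0, 0, 0], [-0.177, -0.164, 0, 0, 0, 0], [-0.177, -0.164, 0, 0, 0, 0], [-0.177, -0.164, 0, 0, 0, 0], [-0.177, -0.164, 0, 0, 0, 0], [-0.177, -0.164, 0, 0, 0, 0], [-0.177, -0.164, 0, 0, 0, 0], [-0.177, -0.164, 0, 0, 0, 0]]]' --claw 1

```text
time: 2.5
tool_pos: [0.6306, -0.0192, 0.2313]
orientation: [[-0.992, 0.124, 0.0], [0.124, 0.992, 0.0], [-0.0, 0.0, -1.0]]
wrist_force: [0.9, 0.7, -0.2]
gripper_width: 0.997
```

```bash
cat >> h.py <<'E'
C=np.array([.5443,.0261]); A=np.radians(-7.14); R=np.array([[np.cos(A),-np.sin(A)],[np.sin(A),np.cos(A)]])
def st():
    s=env.observe(); o=s["orientation"]
    print("t",s["time"],"stage mm",(s["tool_pos"][:2]-C)@R*1000,"z",s["tool_pos"][2]*1000,"tooly deg",np.degrees(np.arctan2(o[1,1],o[0,1]))-82.86,"tilt",o[:,2],"F",s["wrist_force"],"w",s["gripper_width"],"j",s["joint_positions"])
def barpose():
    t=env.get_image("top"); h=plate(t)[1]; g=greys(t,h)
    for k in cv2.findContours(g,cv2.RETR_EXTERNAL,cv2.CHAIN_APPROX_NONE)[0]:
        if cv2.contourArea(k)>400:
            r=rect(t,k[:,0],.024); print("blob stage",(np.array(r[0])/1000-C)@R*1000,r[1],r[2]-82.86)
    return t
E
python3 -c "
from h import *
st()"
```

```text
t 2.5 stage mm [ 91.2693 -34.1857] z 231.29365388358025 tooly deg -0.009269652655007121 tilt [ 0.0001  0.0001 -1.    ] F [ 0.8944  0.6626 -0.2441] w 0.9969189018705283 j [-1.7435 19.0598 12.6996 83.633   0.006   5.4057]
```

apply_moves --moves '[[[0, 0, 0.22, 0, 0, 0], [0, 0, 0.22, 0, 0, 0], [0, 0, 0.22, 0, 0, 0], [0, 0, 0.22, 0, 0, 0], [0, 0, 0.22, 0, 0, 0], [0, 0, 0.22, 0, 0, 0], [0, 0, 0.05, 0, 0, 0], [0, 0, 0.05, 0, 0, 0], [0, 0, 0.05, 0, 0, 0], [0, 0, 0.04, 0, 0, 0], [0, 0, 0, 0, 0, 0]]]'

```text
time: 3.6
tool_pos: [0.63, -0.0179, 0.005]
orientation: [[-0.992, 0.124, 0.0], [0.124, 0.992, -0.0], [-0.0, 0.0, -1.0]]
wrist_force: [0.5, 0.9, -0.2]
gripper_width: 0.997
```

```bash
python3 -c "
from h import *
st()
s=env.get_image('side'); cv2.imwrite('pics/s2.png',cv2.resize(s['image'][110:310,160:360,::-1],None,fx=2.9,fy=2.9,interpolation=cv2.INTER_CUBIC))"
```

```text
t 3.6 stage mm [ 90.4908 -32.9746] z 4.953633487849461 tooly deg 0.0017362747992137884 tilt [ 0.0004 -0.     -1.    ] F [ 0.5058  0.8871 -0.2347] w 0.9974476829522051 j [ -1.6248  23.2738 -10.2744  56.4285   0.0006   5.5135]
```

View pics/s2.png

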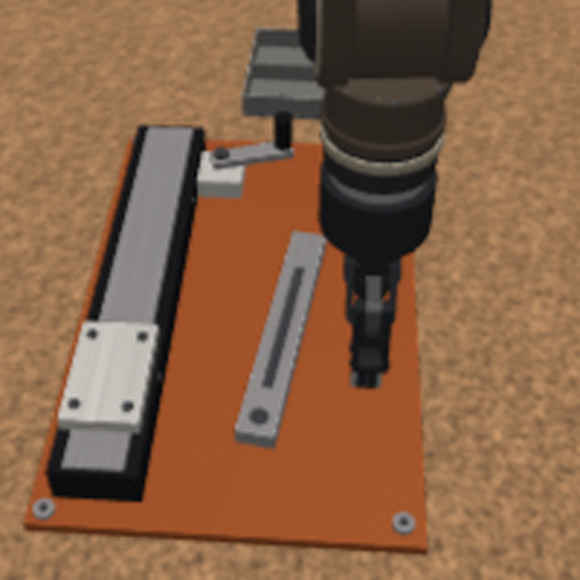

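The side picture shows the open jaws just above the plate on the bar's +x side, clear of everything. Pushing along stage -x.

apply_moves --moves '[[[0, 0, 0.02, 0, 0, 0], [0.06, 0, 0, 0, 0, 0], [0.06, 0, 0, 0, 0, 0], [0.04, 0, 0, 0, 0, 0], [0.04, 0, 0, 0, 0, 0], [0.04, 0, 0, 0, 0, 0], [0.04, 0, 0, 0, 0, 0], [0.04, 0, 0, 0, 0, 0], [0.04, 0, 0, 0, 0, 0], [0.04, 0, 0, 0, 0, 0], [0.04, 0, 0, 0, 0, 0], [0.04, 0, 0, 0, 0, 0], [0.04, 0, 0, 0, 0, 0], [0.04, 0, 0, 0, 0, 0], [0.04, 0, 0, 0, 0, 0], [0, 0, 0, 0, 0, 0]]]'

```text
time: 5.25
tool_pos: [0.5391, -0.0065, 0.0016]
orientation: [[-0.992, 0.124, -0.001], [0.124, 0.992, 0.0], [0.001, -0.0, -1.0]]
wrist_force: [0.3, -0.9, -0.1]
gripper_width: 0.999
```

```bash
python3 -c "
from h import *
st()
s=env.get_image('side'); cv2.imwrite('pics/s3.png',cv2.resize(s['image'][110:310,160:360,::-1],None,fx=2.9,fy=2.9,interpolation=cv2.INTER_CUBIC))"
```

```text
t 5.25 stage mm [ -1.0981 -33.021 ] z 1.6369047020367844 tooly deg 0.009311865322786161 tilt [-0.0015  0.0001 -1.    ] F [ 0.3087 -0.8867 -0.1209] w 0.9986434499637731 j [ -0.6975  14.5759 -23.0523  52.4559   0.0067   6.4332]
```

View pics/s3.png

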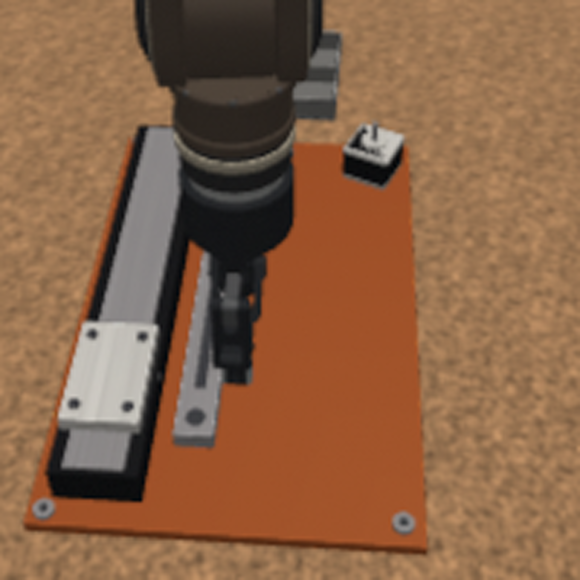

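The bar is now parallel to the module with a gap of about 15 mm. I'll push the rest of the way to contact.

apply_moves --moves '[[[0.02, 0, 0, 0, 0, 0], [0.02, 0, 0, 0, 0, 0], [0.02, 0, 0, 0, 0, 0], [0.02, 0, 0, 0, 0, 0], [0.01, 0, 0, 0, 0, 0], [0.01, 0, 0, 0, 0, 0], [0, 0, 0, 0, 0, 0]]]'

```text
time: 6.0
tool_pos: [0.5252, -0.0048, 0.0018]
orientation: [[-0.992, 0.124, -0.0], [0.124, 0.992, 0.0], [0.0, 0.0, -1.0]]
wrist_force: [-0.3, 0.1, -0.2]
gripper_width: 0.998
```

apply_moves --moves '[[[0.01, 0, 0, 0, 0, 0], [0.01, 0, 0, 0, 0, 0], [0, 0, 0, 0, 0, 0]]]'

```text
time: 6.3
tool_pos: [0.5247, -0.0047, 0.0025]
orientation: [[-0.992, 0.124, 0.004], [0.124, 0.992, -0.001], [-0.004, -0.0, -1.0]]
wrist_force: [6.3, -1.0, -2.5]
gripper_width: 0.998
```

```bash
python3 -c "
from h import *
st()"
```

```text
t 6.3 stage mm [-15.5737 -32.9858] z 2.4976658521763153 tooly deg -0.007544513962528754 tilt [ 0.0041 -0.0006 -1.    ] F [ 6.3266 -1.0453 -2.4562] w 0.99783116433615 j [ -0.4937  12.8728 -25.1634  51.7276  -0.0334   6.6538]
```

Contact is at stage x = -15.6, with 6 N. The expected value for flush was -16. Now I'll back off, lift, close the jaws and go to the free end.

apply_moves --moves '[[[-0.08, 0, 0, 0, 0, 0], [-0.09, 0, 0, 0, 0, 0], [0, 0, -0.2, 0, 0, 0], [0, 0, -0.2, 0, 0, 0], [0, 0, -0.2, 0, 0, 0], [0, 0, -0.2, 0, 0, 0], [0, -0.19, 0, 0, 0, 0], [0, -0.19, 0, 0, 0, 0], [0, -0.19, 0, 0, 0, 0], [0, -0.19, 0, 0, 0, 0], [0, -0.19, 0, 0, 0, 0], [0.1, 0, 0, 0, 0, 0], [0.1, 0, 0, 0, 0, 0], [0.1, 0, 0, 0, 0, 0], [0, 0, 0, 0, 0, 0]]]' --claw 0

```text
time: 7.8
tool_pos: [0.4841, -0.1433, 0.1217]
orientation: [[-0.992, 0.125, -0.002], [0.125, 0.992, 0.001], [0.002, 0.0, -1.0]]
wrist_force: [0.4, 0.1, 0.3]
gripper_width: -0.001
```

```bash
python3 -c "
from h import *
st(); t=barpose()
s=env.get_image('side')
a=cv2.resize(t['image'][120:260,180:360,::-1],None,fx=2.8,fy=2.8,interpolation=cv2.INTER_CUBIC);b=cv2.resize(s['image'][110:310,165:265,::-1],None,fx=1.96,fy=1.96,interpolation=cv2.INTER_CUBIC)
cv2.imwrite('pics/t4.png',np.hstack([a,b]))"
```

```text
t 7.8 stage mm [ -38.6472 -175.5778] z 121.71043194644665 tooly deg -0.027860739945822388 tilt [-0.0017  0.0006 -1.    ] F [0.4493 0.0565 0.2905] w -0.0009138290074562447 j [-16.4943   6.4606 -16.9382  66.7022   0.0075  -9.3264]
blob stage [-45.9392  -8.2174] (377.719482421875, 148.33474731445312) -1.808867797851562
```

View pics/t4.png

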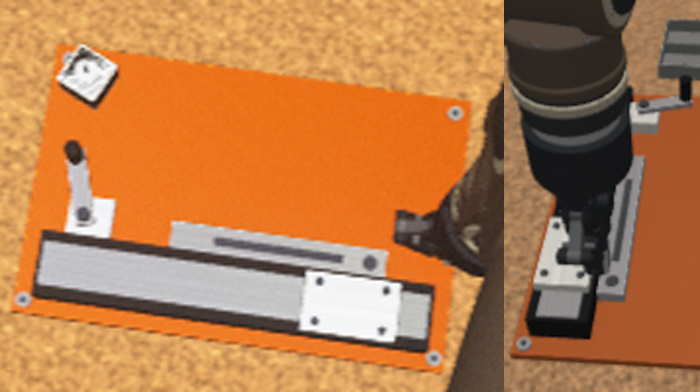

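Both views show the bar flush along the module with its free end at top-view pixel (318,215). The fingers are beyond that end, so I'll descend and push along +y.

apply_moves --moves '[[[-0.01, 0, 0.2, 0, 0, 0], [0, 0, 0.2, 0, 0, 0], [0, 0, 0.15, 0, 0, 0], [0, 0, 0.1, 0, 0, 0], [0, 0, 0.06, 0, 0, 0], [0, 0, 0, 0, 0, 0]]]'

```text
time: 8.5
tool_pos: [0.4869, -0.1434, 0.0141]
orientation: [[-0.992, 0.124, -0.002], [0.124, 0.992, 0.001], [0.002, 0.0, -1.0]]
wrist_force: [0.0, -0.4, -0.2]
gripper_width: 0.001
```

```bash
python3 -c "
from h import *
st(); t=env.get_image('top'); p=[[318.2,214.6],[(171/2.8)+180,120+246/2.8]]
print((cast(t,p,.024)[:,:2]-C)@R*1000)"
```

```text
t 8.5 stage mm [ -35.9362 -175.2824] z 14.103490487624653 tooly deg 0.018462330839014385 tilt [-0.0021  0.0006 -1.    ] F [ 0.0374 -0.4209 -0.193 ] w 0.0013024702530236283 j [-16.4084  10.836  -26.111   53.1778   0.002   -9.2869]
[[ -41.2198 -137.3847]
 [ -52.0463   61.3921]]
```

apply_moves --moves '[[[0, 0.05, 0, 0, 0, 0], [0, 0.05, 0, 0, 0, 0], [0, 0.04, 0, 0, 0, 0], [0, 0.04, 0, 0, 0, 0], [0, 0.04, 0, 0, 0, 0], [0, 0.04, 0, 0, 0, 0], [0, 0.04, 0, 0, 0, 0], [0, 0.04, 0, 0, 0, 0], [0, 0.04, 0, 0, 0, 0], [0, 0.04, 0, 0, 0, 0], [0, 0.04, 0, 0, 0, 0], [0, 0.03, 0, 0, 0, 0], [0, 0.02, 0, 0, 0, 0], [0, 0, 0, 0, 0, 0]]]'

```text
time: 9.95
tool_pos: [0.4968, -0.0672, 0.0154]
orientation: [[-0.992, 0.124, 0.0], [0.124, 0.992, 0.001], [-0.0, 0.001, -1.0]]
wrist_force: [-0.2, -2.7, 3.3]
gripper_width: 0.0
```

```bash
python3 -c "
from h import *
st()"
```

```text
t 9.95 stage mm [-35.5208 -98.435 ] z 15.42595887256577 tooly deg 0.03604715160643934 tilt [ 0.0004  0.0006 -1.    ] F [-0.2385 -2.6748  3.335 ] w 0.000379530858917653 j [ -7.7186  10.0358 -26.9139  53.0306   0.0347  -0.6147]
```

apply_moves --moves '[[[0, 0.015, 0, 0, 0, 0], [0, 0.015, 0, 0, 0, 0], [0, 0.01, 0, 0, 0, 0], [0, 0.01, 0, 0, 0, 0], [0, 0, 0, 0, 0, 0]]]'

```text
time: 10.45
tool_pos: [0.4977, -0.0602, 0.0154]
orientation: [[-0.992, 0.124, 0.0], [0.124, 0.992, -0.0], [-0.0, 0.0, -1.0]]
wrist_force: [0.5, -4.3, 4.9]
gripper_width: 0.001
```

apply_moves --moves '[[[0, 0.008, 0, 0, 0, 0], [0, 0.008, 0, 0, 0, 0], [0, 0, 0, 0, 0, 0]]]'

```text
time: 10.75
tool_pos: [0.4978, -0.0587, 0.0154]
orientation: [[-0.992, 0.125, -0.0], [0.125, 0.992, -0.002], [-0.0, -0.002, -1.0]]
wrist_force: [-1.0, -7.9, 4.9]
gripper_width: -0.001
```

apply_moves --moves '[[[0, 0.008, 0, 0, 0, 0], [0, 0.008, 0, 0, 0, 0], [0, 0, 0, 0, 0, 0]]]'

```text
time: 11.05
tool_pos: [0.4979, -0.0584, 0.0155]
orientation: [[-0.992, 0.126, -0.0], [0.126, 0.992, -0.007], [-0.0, -0.007, -1.0]]
wrist_force: [-2.2, -16.2, 4.4]
gripper_width: 0.0
```

The bar stalled at y ≈ -89.6, with 16 N, which is where the stop should be. I'll back off, open the jaws and re-seat against the module face.

apply_moves --moves '[[[0, -0.05, 0, 0, 0, 0], [0, -0.08, 0, 0, 0, 0], [0, 0, -0.2, 0, 0, 0], [0, 0, -0.25, 0, 0, 0], [0, 0, -0.25, 0, 0, 0], [-0.18, 0, 0, 0, 0, 0], [-0.18, 0, 0, 0, 0, 0], [0, 0.2, 0, 0, 0, 0], [0, 0.2, 0, 0, 0, 0], [0, 0.2, 0, 0, 0, 0], [0, 0.2, 0, 0, 0, 0], [0, 0.07, 0, 0, 0, 0], [0, 0, 0, 0, 0, 0]]]'

```text
time: 12.35
tool_pos: [0.5651, 0.049, 0.1196]
orientation: [[-0.993, 0.122, -0.002], [0.122, 0.993, 0.001], [0.002, 0.001, -1.0]]
wrist_force: [-0.5, -0.0, 1.0]
gripper_width: -0.004
```

apply_moves --moves '[[[0, 0, 0, 0, 0, 0], [0, 0, 0.2, 0, 0, 0], [0, 0, 0.2, 0, 0, 0], [0, 0, 0.2, 0, 0, 0], [0, 0, 0.1, 0, 0, 0], [0, 0, 0.06, 0, 0, 0], [0, 0, 0, 0, 0, 0]]]' --claw 1

```text
time: 13.05
tool_pos: [0.5646, 0.0469, 0.0052]
orientation: [[-0.992, 0.126, -0.002], [0.126, 0.992, -0.0], [0.002, -0.0, -1.0]]
wrist_force: [-0.2, -0.2, 0.2]
gripper_width: 0.999
```

```bash
python3 -c "
from h import *
st()"
```

```text
t 13.05 stage mm [17.5131 23.1503] z 5.240448830723453 tooly deg -0.07203843953351452 tilt [-0.0022 -0.0002 -1.    ] F [-0.1915 -0.2051  0.2493] w 0.9987835563241309 j [  4.7482  17.1116 -19.1122  53.904    0.0003  11.9602]
```

apply_moves --moves '[[[0.05, 0, 0.015, 0, 0, 0], [0.05, 0, 0, 0, 0, 0], [0.05, 0, 0, 0, 0, 0], [0.03, 0, 0, 0, 0, 0], [0.015, 0, 0, 0, 0, 0], [0.015, 0, 0, 0, 0, 0], [0.01, 0, 0, 0, 0, 0], [0.01, 0, 0, 0, 0, 0], [0, 0, 0, 0, 0, 0]]]'

```text
time: 13.95
tool_pos: [0.5319, 0.0522, 0.0043]
orientation: [[-0.992, 0.124, 0.001], [0.124, 0.992, -0.0], [-0.001, 0.0, -1.0]]
wrist_force: [1.9, -0.1, -0.4]
gripper_width: 1.004
```

```bash
python3 -c "
from h import *
st()"
```

```text
t 13.95 stage mm [-15.5761  24.3741] z 4.251501936536554 tooly deg -0.0037417701951483195 tilt [ 0.0012 -0.0001 -1.    ] F [ 1.8886 -0.067  -0.4229] w 1.0038884308591418 j [  5.6133  13.8613 -23.6275  52.4415  -0.0105  12.757 ]
```

Contact again at x = -15.58, the same as before. After a small extra push I'll retreat, lift, and go above the knob with the jaw axis tangential to its path.

apply_moves --moves '[[[0.01, 0, 0, 0, 0, 0], [0.01, 0, 0, 0, 0, 0], [0, 0, 0, 0, 0, 0], [-0.1, 0, 0, 0, 0, 0], [-0.08, 0, 0, 0, 0, 0], [0, 0, -0.25, 0, 0, 0], [0, 0, -0.25, 0, 0, 0], [0, 0, -0.25, 0, 0, 0], [0, 0, -0.25, 0, 0, 0], [-0.06, 0.18, 0, 0, 0, 0], [0, 0.18, 0, 0, 0, 0], [0, 0.18, 0, 0, 0, 0], [0, 0.18, 0, 0, 0, 0], [0, 0.18, 0, 0, 0, 0], [0, 0, 0, 0, 0, -0.155], [0, 0, 0, 0, 0, -0.155], [0, 0, 0, 0, 0, 0]]]' --claw 1

```text
time: 15.65
tool_pos: [0.5806, 0.1824, 0.1535]
orientation: [[-0.993, -0.12, -0.001], [-0.12, 0.993, -0.0], [0.001, -0.0, -1.0]]
wrist_force: [0.2, -0.6, 0.2]
gripper_width: 1.004
```

```bash
python3 -c "
from h import *
st()
s=env.get_image('side');t=env.get_image('top')
a=cv2.resize(t['image'][120:260,180:360,::-1],None,fx=2.8,fy=2.8,interpolation=cv2.INTER_CUBIC);b=cv2.resize(s['image'][110:310,165:265,::-1],None,fx=1.96,fy=1.96,interpolation=cv2.INTER_CUBIC)
cv2.imwrite('pics/t5.png',np.hstack([a,b]))"
```

```text
t 15.65 stage mm [ 16.6196 159.6215] z 153.513510433896 tooly deg 14.00772394580703 tilt [-0.0012 -0.0003 -1.    ] F [ 0.1851 -0.5802  0.1892] w 1.0042075224285136 j [17.4383 16.8683 -0.016  73.188   0.0062 10.5705]
```

View pics/t5.png

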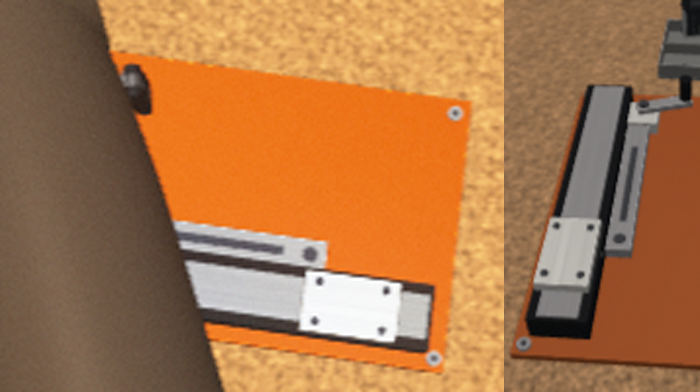

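```bash
python3 -c "
from h import *
t=env.get_image('top'); s=env.get_image('side')
P=np.array([(x,y) for x,y in((-27,-75),(-55,-75),(-27,125),(-55,125))])/1000
W=np.c_[C+P@R.T,[.024]*4]
a=proj(t,W);b=proj(s,W);print(a,b)
I=[]
for d,q,(x,y) in((t,a,(270,185)),(s,b,(205,180))):
    i=cv2.resize(d['image'][y:y+60,x:x+60,::-1] if d is t else d['image'][y-40:y+80,x:x+60,::-1],None,fx=6 if d is t else 4,fy=6 if d is t else 4,interpolation=cv2.INTER_CUBIC)
    f=6 if d is t else 4; y0=y if d is t else y-40
    for p in q:
        p=(p+.5-[x,y0])*f-.5; 
        if (p>0).all(): cv2.circle(i,tuple(int(v) for v in p),2,(0,255,0),-1)
    I.append(np.pad(i,((0,480-i.shape[0]),(0,0),(0,0))))
cv2.imwrite('pics/t6.png',np.hstack(I))"
```

```text
[[294.8439 205.7804]
 [293.4821 216.4519]
 [218.1481 194.9079]
 [216.4323 205.5061]] [[228.2622 236.0785]
 [214.9644 235.434 ]
 [237.8449 172.9174]
 [226.7524 172.5097]]
```

View pics/t6.png

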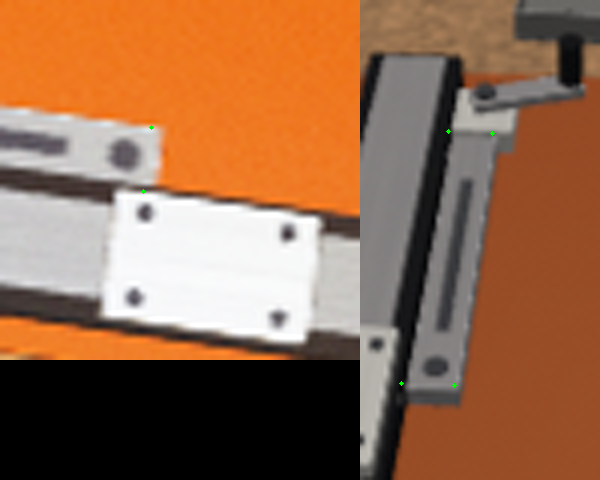

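Both overlays put the free end about 1.5–2 px (~4 mm) short of home, which disagrees with the force stall. I'll clear the arm from the top view and look at the stop directly before touching the keeper.

apply_moves --moves '[[[0, 0, 0, 0, 0, 0.155], [0, 0, 0, 0, 0, 0.155], [0, -0.28, 0, 0, 0, 0], [0, -0.28, 0, 0, 0, 0], [0, -0.28, 0, 0, 0, 0], [0, -0.28, 0, 0, 0, 0], [0, -0.28, 0, 0, 0, 0], [0, -0.28, 0, 0, 0, 0], [0, -0.28, 0, 0, 0, 0], [0, -0.28, 0, 0, 0, 0], [0.18, 0, 0, 0, 0, 0], [0.18, 0, 0, 0, 0, 0], [0, 0, 0, 0, 0, 0]]]' --claw 0

```text
time: 17.15
tool_pos: [0.4826, -0.1449, 0.1543]
orientation: [[-0.992, 0.128, -0.001], [0.128, 0.992, 0.0], [0.001, 0.0, -1.0]]
wrist_force: [0.4, -0.3, -0.0]
gripper_width: 0.0
```

```bash
python3 -c "
from h import *
st()
t=env.get_image('top'); s=env.get_image('side')
def S(x,y,z): return np.r_[C+R@[x/1000,y/1000],z/1000]
for d in(t,s):
  for x in(-41,-34,-30):
    ys=np.arange(100,140,2); q=proj(d,[S(x,y,24) for y in ys]).astype(np.float32)
    print(x,[ '%d:%s'%(y,','.join(map(str,v))) for y,v in zip(ys,cv2.remap(d['image'],q[None,:,0],q[None,:,1],cv2.INTER_LINEAR)[0])])
  ys=np.arange(-95,-60,2); q=proj(d,[S(-38,y,24) for y in ys]).astype(np.float32)
  print('free',list(zip(ys,cv2.remap(d['image'],q[None,:,0],q[None,:,1],cv2.INTER_LINEAR)[0].tolist())))
x,y=195,180
i=cv2.resize(t['image'][y:y+45,x:x+60,::-1],None,fx=8,fy=8,interpolation=cv2.INTER_CUBIC)
j=cv2.resize(s['image'][150:195,215:255,::-1],None,fx=8,fy=8,interpolation=cv2.INTER_CUBIC)
cv2.imwrite('pics/t7.png',np.hstack([i,j]))"
```

```text
t 17.15 stage mm [ -40.0073 -177.3664] z 154.27631627011206 tooly deg -0.19497599549436018 tilt [-0.0014  0.0004 -1.    ] F [ 0.3764 -0.3413 -0.0403] w 0.0003716280902878068 j [-16.7143   5.6375 -13.7109  70.7324  -0.0024  -9.3793]
-41 ['100:197,195,199', '102:195,193,197', '104:195,192,196', '106:195,193,196', '108:197,195,197', '110:199,196,199', '112:198,196,198', '114:197,195,198', '116:198,198,200', '118:202,201,204', '120:222,221,224', '122:236,236,239', '124:243,243,246', '126:245,246,247', '128:245,245,247', '130:244,245,247', '132:243,243,245', '134:236,236,238', '136:216,214,215', '138:206,201,203']
-34 ['100:194,192,194', '102:193,190,193', '104:194,190,193', '106:196,193,195', '108:194,192,194', '110:193,191,194', '112:193,191,194', '114:194,192,197', '116:193,191,195', '118:186,183,186', '120:199,198,199', '122:229,230,231', '124:242,243,245', '126:244,245,247', '128:244,245,247', '130:245,245,247', '132:245,246,248', '134:238,239,241', '136:229,229,231', '138:208,208,209']
-30 ['100:197,193,194', '102:197,192,194', '104:195,191,194', '106:195,194,196', '108:197,196,198'
[... 1923 characters left out ...]
30', '128:168,165,159', '130:185,182,175', '132:200,196,189', '134:201,197,190', '136:201,197,190', '138:201,197,190']
free [(np.int64(-95), [167, 85, 43]), (np.int64(-93), [167, 85, 43]), (np.int64(-91), [167, 85, 43]), (np.int64(-89), [147, 82, 54]), (np.int64(-87), [105, 78, 68]), (np.int64(-85), [79, 77, 77]), (np.int64(-83), [79, 78, 78]), (np.int64(-81), [78, 77, 77]), (np.int64(-79), [99, 97, 96]), (np.int64(-77), [127, 124, 123]), (np.int64(-75), [150, 147, 146]), (np.int64(-73), [148, 145, 144]), (np.int64(-71), [133, 130, 130]), (np.int64(-69), [99, 98, 100]), (np.int64(-67), [65, 65, 68]), (np.int64(-65), [66, 66, 70]), (np.int64(-63), [65, 65, 69]), (np.int64(-61), [65, 65, 69])]
```

View pics/t7.png

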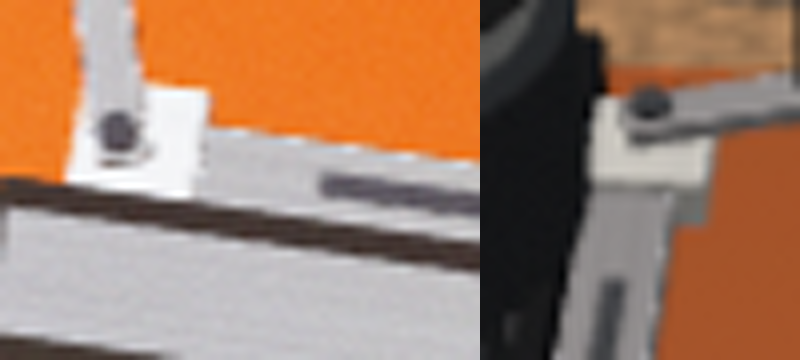

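The zoom shows no orange seam between block and bar. The block edge (y≈121) and the free end (y≈-79.5) are both about 4 mm off in my frame, so the bar is against the stop and only my y datum is off. I'll go back to the knob with the jaws about 40 mm open.

apply_moves --moves '[[[-0.19, 0, 0, 0, 0, 0], [-0.19, 0, 0, 0, 0, 0], [0, 0.28, 0, 0, 0, 0], [0, 0.28, 0, 0, 0, 0], [0, 0.28, 0, 0, 0, 0], [0, 0.28, 0, 0, 0, 0], [0, 0.28, 0, 0, 0, 0], [0, 0.28, 0, 0, 0, 0], [0, 0.28, 0, 0, 0, 0], [0, 0.26, 0, 0, 0, 0], [0, 0, 0, 0, 0, -0.155], [0, 0, 0, 0, 0, -0.155], [0, 0, 0, 0, 0, 0]]]' --claw 0.5

```text
time: 18.55
tool_pos: [0.584, 0.18, 0.1536]
orientation: [[-0.993, -0.12, 0.0], [-0.12, 0.993, 0.0], [-0.0, 0.0, -1.0]]
wrist_force: [-0.7, -0.7, -0.6]
gripper_width: 0.498
```

```bash
python3 -c "
from h import *
st()"
```

```text
t 18.55 stage mm [ 20.287  157.6106] z 153.61465811263932 tooly deg 14.025355984349162 tilt [ 0.  0. -1.] F [-0.6857 -0.6719 -0.5992] w 0.49785319347372997 j [17.1261 17.0772  0.2768 73.1975  0.0013 10.2408]
```

apply_moves --moves '[[[0.02, -0.01, 0.2, 0, 0, 0], [0, 0, 0.15, 0, 0, 0], [0, 0, 0.1, 0, 0, 0], [0, 0, 0.1, 0, 0, 0], [0, 0, 0.1, 0, 0, 0], [0, 0, 0.06, 0, 0, 0], [0, 0, 0, 0, 0, 0]]]'

```text
time: 19.25
tool_pos: [0.58, 0.1766, 0.0461]
orientation: [[-0.993, -0.117, -0.002], [-0.117, 0.993, -0.001], [0.002, -0.0, -1.0]]
wrist_force: [0.1, 0.3, -0.2]
gripper_width: 0.501
```

```bash
python3 -c "
from h import *
st()
s=env.get_image('side')
cv2.imwrite('pics/s8.png',cv2.resize(s['image'][110:210,180:320,::-1],None,fx=4,fy=4,interpolation=cv2.INTER_CUBIC))"
```

```text
t 19.25 stage mm [ 16.7069 153.8122] z 46.115053153744654 tooly deg 13.838842954152511 tilt [-0.0022 -0.0007 -1.    ] F [ 0.1087  0.3318 -0.2467] w 0.5008067099858888 j [ 16.938   19.3532 -10.4347  60.3442   0.0012  10.2392]
```

View pics/s8.png

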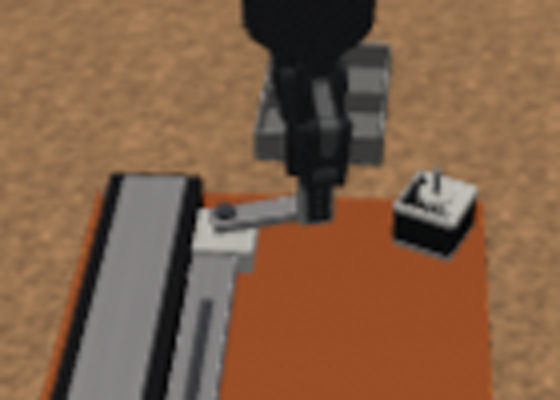

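The near finger hides the knob, which fits the jaws straddling it. The motor is clear. I'll close to about 23 mm and swing clockwise about the pivot (r ≈ 54 mm, 5.2° per row).

apply_moves --moves '[[[0, 0, 0, 0, 0, 0], [0, 0, 0, 0, 0, 0], [0, 0, 0, 0, 0, 0], [0.0015, -0.0326, 0, 0, 0, 0.1156], [0.0015, -0.0326, 0, 0, 0, 0.1156], [0.0015, -0.0326, 0, 0, 0, 0.1156], [0.0015, -0.0326, 0, 0, 0, 0.1156], [0.0015, -0.0326, 0, 0, 0, 0.1156], [0.0015, -0.0326, 0, 0, 0, 0.1156], [0.0015, -0.0326, 0, 0, 0, 0.1156], [0.0015, -0.0326, 0, 0, 0, 0.1156], [0, 0, 0, 0, 0, 0]]]' --claw 0.27 --grip_force 20

```text
time: 20.5
tool_pos: [0.5712, 0.1393, 0.048]
orientation: [[-0.821, 0.571, 0.0], [0.571, 0.821, -0.0], [-0.0, 0.0, -1.0]]
wrist_force: [-0.1, -0.3, -0.4]
gripper_width: 0.269
```

```bash
python3 -c "
from h import *
st()"
```

```text
t 20.5 stage mm [ 12.5909 115.6935] z 47.99294365419819 tooly deg -27.711515028442506 tilt [ 0.0004 -0.0002 -1.    ] F [-0.0558 -0.3451 -0.3951] w 0.26937962068756466 j [ 13.7167  17.2991 -13.0351  59.6437  -0.0155  48.5683]
```

apply_moves --moves '[[[0.0015, -0.0326, 0, 0, 0, 0.1156], [0.0015, -0.0326, 0, 0, 0, 0.1156], [0.0015, -0.0326, 0, 0, 0, 0.1156], [0.0015, -0.0326, 0, 0, 0, 0.1156], [0.0015, -0.0326, 0, 0, 0, 0.1156], [0.0015, -0.0326, 0, 0, 0, 0.1156], [0.0015, -0.0326, 0, 0, 0, 0.1156], [0.0015, -0.0326, 0, 0, 0, 0.1156], [0.0015, -0.0326, 0, 0, 0, 0.1156], [0.0015, -0.0326, 0, 0, 0, 0.1156], [0, 0, 0, 0, 0, 0]]]'

```text
time: 21.6
tool_pos: [0.5298, 0.1167, 0.0479]
orientation: [[-0.057, 0.998, 0.0], [0.998, 0.057, -0.0], [-0.0, 0.0, -1.0]]
wrist_force: [0.2, -0.3, -1.1]
gripper_width: 0.268
```

```bash
python3 -c "
from h import *
st()"
```

```text
t 21.6 stage mm [-25.6155  88.0924] z 47.90681586970432 tooly deg -79.5834881971215 tilt [ 0.0004 -0.0002 -1.    ] F [ 0.1901 -0.3451 -1.1131] w 0.26804241417733904 j [ 12.4288  12.7055 -19.1159  58.157   -0.0147  99.1523]
```

apply_moves --moves '[[[0.0015, -0.0326, 0, 0, 0, 0.1156], [0.0015, -0.0326, 0, 0, 0, 0.1156], [0, -0.01, 0, 0, 0, 0], [0, -0.01, 0, 0, 0, 0], [0, 0, 0, 0, 0, 0]]]'

```text
time: 22.1
tool_pos: [0.5174, 0.1174, 0.0477]
orientation: [[0.123, 0.992, 0.0], [0.992, -0.123, -0.0], [-0.0, 0.0, -1.0]]
wrist_force: [0.9, -0.8, -0.2]
gripper_width: 0.273
```

```bash
python3 -c "
from h import *
st()"
```

```text
t 22.1 stage mm [-38.0719  87.2557] z 47.660387634608284 tooly deg -89.93771766579015 tilt [ 0.0002 -0.0001 -1.    ] F [ 0.8749 -0.8122 -0.1956] w 0.2729836389056725 j [ 12.7898  11.5029 -20.6668  57.8174  -0.0066 109.8675]
```

apply_moves --moves '[[[0, -0.01, 0, 0, 0, 0], [0, -0.01, 0, 0, 0, 0], [0, 0, 0, 0, 0, 0]]]'

```text
time: 22.4
tool_pos: [0.5161, 0.1176, 0.0478]
orientation: [[0.125, 0.992, 0.003], [0.992, -0.125, -0.001], [-0.0, 0.004, -1.0]]
wrist_force: [6.8, -1.2, -3.8]
gripper_width: 0.273
```

There is 7 N at the end of travel, with the knob at about stage x = -36 as expected. I'll centre, open and lift, then move clear.

apply_moves --moves '[[[0, 0.02, 0, 0, 0, 0], [0, 0, 0, 0, 0, 0], [0, 0, 0, 0, 0, 0]]]' --claw 0.5

```text
time: 22.7
tool_pos: [0.5168, 0.1174, 0.0473]
orientation: [[0.125, 0.992, -0.001], [0.992, -0.125, 0.0], [0.0, -0.001, -1.0]]
wrist_force: [-0.1, -0.4, 0.6]
gripper_width: 0.503
```

apply_moves --moves '[[[0, 0, -0.1, 0, 0, 0], [0, 0, -0.15, 0, 0, 0], [0, 0, -0.2, 0, 0, 0], [0, 0, -0.25, 0, 0, 0], [0, 0, -0.25, 0, 0, 0], [-0.28, 0, 0, 0, 0, 0], [-0.28, 0, 0, 0, 0, 0], [-0.28, 0, 0, 0, 0, 0], [-0.28, 0, 0, 0, 0, 0], [-0.28, 0, 0, 0, 0, 0], [-0.28, 0, 0, 0, 0, 0], [-0.28, 0, 0, 0, 0, 0], [0, 0, 0, 0, 0, 0]]]'

```text
time: 24.0
tool_pos: [0.4792, -0.1781, 0.1898]
orientation: [[0.131, 0.991, -0.001], [0.991, -0.131, -0.001], [-0.001, -0.001, -1.0]]
wrist_force: [0.1, 0.7, -0.3]
gripper_width: 0.498
```

```bash
python3 -c "
from h import *
st(); t=env.get_image('top'); s=env.get_image('side')
def S(x,y,z): return np.r_[C+R@[x/1000,y/1000],z/1000]
ys=np.arange(-85,-70,2); q=proj(t,[S(-38,y,24) for y in ys]).astype(np.float32)
print('free',list(zip(ys.tolist(),cv2.remap(t['image'],q[None,:,0],q[None,:,1],cv2.INTER_LINEAR)[0].tolist())))
a=cv2.resize(t['image'][120:260,110:390,::-1],None,fx=1.8,fy=1.8,interpolation=cv2.INTER_CUBIC);b=cv2.resize(s['image'][130:260,180:280,::-1],None,fx=2.8,fy=2.8,interpolation=cv2.INTER_CUBIC)
c=cv2.resize(t['image'][175:235,185:310,::-1],None,fx=4,fy=4,interpolation=cv2.INTER_CUBIC)
o=np.zeros((500,790,3),np.uint8);o[:252,:504]=a;o[255:495,:500]=c;o[:364,508:788]=b
cv2.imwrite('pics/t9.png',o)"
```

```text
t 24.0 stage mm [ -39.2077 -210.6808] z 189.80576256743404 tooly deg -90.38944232950902 tilt [-0.0007 -0.0009 -1.    ] F [ 0.0839  0.6954 -0.2653] w 0.4979620904378335 j [-20.3506   5.9027  -8.9383  75.1767  -0.0596  77.1789]
free [(-85, [234, 115, 34]), (-83, [226, 107, 32]), (-81, [213, 125, 77]), (-79, [202, 172, 162]), (-77, [199, 195, 193]), (-75, [195, 193, 192]), (-73, [174, 172, 172]), (-71, [143, 139, 141])]
```

View pics/t9.png

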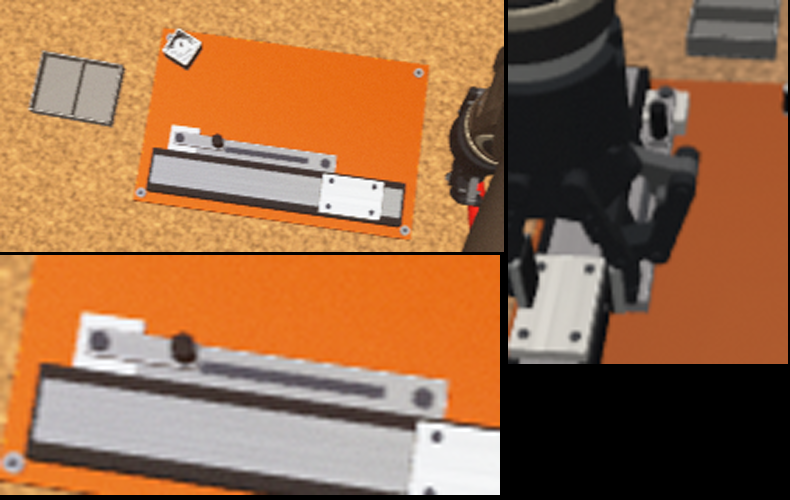

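The picture shows the keeper lying along the bar over its stop end. The bar is flush and its free end has not moved. The motor and tray are where they were, and the arm is clear at z = 0.19.

```bash
python3 -c "
from station import env
print(env.hand_in())"
```

```text
the job is handed in; nothing more can be done
None
```

I slid the straightedge flush along the module and against the stop, swung the keeper over its stop end, and handed the job in at about 24 s. No verdict was reported.

**How it was done**
1. I pushed the bar's outer side with both open fingertips until it met the module.
2. I pushed its free end with the shut fingers until it met the stop, then pushed it against the module again.
3. I swung the keeper clockwise with the jaws loosely round the knob, up to its end of travel.

**Last checks**
- **Module face:** two separate pushes met it at the same x (stage -15.6 mm, against about -16 expected).
- **Stop block:** the bar stalled against it at 16 N, and the zoomed top view showed no orange gap.
- **Keeper:** it reached 7 N at the end of its travel, and the last top picture shows it lying along the bar over the stop end.
- **After the keeper swing:** the free end had not moved.
- **Motor, screwdriver and tray:** the motor and tray look unmoved. The arm partly hid the screwdriver in the last picture, so I did not recheck it, but the arm never worked near it at bench height.

**One disagreement:** projecting the expected final pose into the images put the bar about 4 mm short in y. The stop block appeared shifted by the same amount, so I took it as an error in my y datum rather than a real gap.

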